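# Square a pastry frame in the jig and hold its stop leg clamped at the length mark

### The job

Push the wooden pastry frame square and flush into the corner of the two metal fences. Then slide the spring-returned stop leg forward until its pointer stands on the long mark of the scale, with the cam lever still open, hold it there for a moment, and, still holding it at the mark, squeeze the cam lever closed against the leg's grip. Finish holding: keep the leg at the mark and the lever pinched shut in the gripper, the frame still flush; leave the bottle, bowl, spoon and cutter alone.

Things in the scene. Friction and masses are not known exactly. Their poses are not given: they have to be found in the camera images.
- jig: Fixed aluminium jig, open at the near side. Origin: inner corner of its two fences, at table height. Its x points away from the robot (within 0.2 rad), y left, z up. Far fence: inner face x = 0, from y = 0 to -255 mm. Left fence: inner face y = 0, from x = 0 to -150 mm. Fences 20 mm thick, 28 mm high (bolts 31). Rail for the leg along x: 24 mm wide, 22 high, centred at y = -230, x 0 to -290 mm.
- frame_center (a point): Centre, 15 mm above the table, of the loose wooden pastry frame: an open rectangle, 130 mm (its x) by 110 mm (its y), 30 mm high, walls 12 mm, about 0.35 kg. It starts between fences and rail, up to 0.18 rad askew, centre 22 to 45 mm short of home along each jig axis. Flush in the corner its centre is at jig x = -65, y = -55 mm, its axes parallel to the jig's.
- leg (a joint): Travel of the stop leg along jig +x, m: 0 at the rear stop, where a spring holds it (2.4 N); 0.085 with the pointer on the length mark (4.1 N); 0.115 front stop. It runs back when let go, lever open or closed (the worn cam does not hold alone). Carriage 90 mm long, 44 wide, top at 34 mm; its middle is 22 mm behind grip, at jig x = -220 mm at joint 0.
- cross_end (a point): Left end of the leg's low cross-arm (16 mm thick, 6 to 26 mm above the table), which reaches 155 mm to the left of the rail's centre; point at the middle of its front face's end. That face is at jig x = -227 mm with the leg at its rear stop; with the leg at the mark it stays 12 mm short of the flush frame.
- pointer (a point): Tip of the leg's dark pointer, which moves with the leg on the right of the carriage; on the mark when its jig x equals that of mark.
- mark (a point): Middle of the long black length mark, the one line right across the white scale strip outside the rail (fine ticks every 10 mm): jig x = -135 mm, y = -268 mm, z = 11 mm.
- grip (a point): Point to grip on the leg, 57 mm above the table, on the rail's centre line + 2 mm; axes as the jig's. From it, in mm: black upright bar x -52 to 14, y -2 to 10; push plate across its front end, rear face x = 13, 6 thick, y -45 to 45; both 34 to 76 above the table. Bar plus closed lever are 20 wide, y -10 to 10. Fingers let down either side of them push the plate, then close.
- lever (a joint): Angle of the cam lever, rad: 0 closed (flat along the bar, 2 mm from it), 0.36 fully open. Starts at 0.30 to 0.36 and stays where left; about 3 N at the tip moves it. Its pivot, a steel cam 20 mm across, top 64 mm above the table, stands at x = -48, y = -7 mm from grip; the lever runs forward from it and its front end swings to the right (-y) when open.
- lever_tip (a point): Top of the tip of the lever's flat steel handle, 50 mm from its pivot; its x is along the lever. Handle 6 mm thick, 37 to 77 mm above the table, 52 mm from pivot to tip. Open, its outer face at the tip stands up to 28 mm to the right of grip.
- bottle: Water bottle, 64 mm across, 200 mm tall, to the left of the jig; leave alone. Origin under its centre.
- bowl: Yellow plastic bowl, 130 mm across, 60 mm high, to the left of the jig; leave alone. Origin under its centre.
- spoon: Steel spoon lying on the table to the right of the jig; leave alone. Origin under its middle.
- cutter: Round steel pastry cutter with a knob, 60 mm across, 60 mm high, to the right of the jig; leave alone. Origin under its centre.

How it is judged:
By the outcome, as a careful person would: the job done as asked, in the order asked, and still so for the second after the job is handed in, while the arm keeps its last pose, push and grip.
It also fails if it takes over 72 s, if anything falls off the work surface, if the arm or the gripper's body presses on something with over 40 N, if the wrist force passes 120 N, or if a joint passes its speed limit or range.

### The arm

A 6-joint arm with a two-finger parallel gripper is mounted at the origin on the work surface. World frame = base frame: x ahead of the robot, y to its left, z up, the work surface at z = 0. Lengths are in mm, angles in rad, forces in N, time in s.
With the tool pointing down it reaches from about 275 to 1000 mm from the base axis. Payload 8.4 kg.
Tool frame: the origin (TCP) lies at the very end of the fingers, on their centre line; the grasp point (between the pads) lies 19 mm behind it; z points along the fingers, x is the direction in which the jaws open and shut, and the axes are right-handed (so a half turn about z gives the same grasp; the last joint's range is limited). The gripper opens to 85 mm and grips with 20 to 120 N. Pads are 22 mm wide; open, the fingers measure 114 mm over their backs; the gripper's body (76 mm by 85 mm) begins 54 mm behind the grasp point. The pads swing forward as they close: fully open they stand 13 mm farther back than shut.
Start: joints at [-1.281, 0.353, 1.633, -0, 1.155, -0.002], TCP at [179.796, -598.583, 231.281] pointing down, gripper open.
Joint ranges: [-2.63, 2.63], [-0.92, 2.1], [0.06, 2.66], [-1.3, 4.44], [0, 2.69], [-3.02, 3.02]. Speed limits (rad/s): [2.22, 2.22, 2.79, 3.14, 3.14, 3.14].

### API

Orientations are given as [roll, pitch, yaw] about the fixed x, y, z axes, in that order (R = Rz(yaw) Ry(pitch) Rx(roll)).
In Python, from rig import sense, grab_frame, calibration, sign_off gives the robot as it stands.
- The arm moves only by the tool servo_tool, never from a script. Its argument "series" is one flat list of numbers, 4 for each row, row after row: the shift along the world's x, y, z in m, then the turn about the world's z in degrees. In form: [x, y, z, yaw, x, y, z, yaw, ...]. A call has 1 to 8 rows; each row shifts and turns the commanded pose from where the row before left it; what a row does not reach is not made up. A row lasts 1/12 s, in which the tool goes at most 41.7 mm and 7.16 degrees, less where a joint would pass 70% of its speed; a pose out of reach is approached as far as the arm can. A call is refused whole if a number of a shift passes 0.0417 or a number of a turn 7.16, either way. A call with a gripper value outside its range is refused whole. "gripper" is the finger opening in m, from 0 to 0.0854, set as the call begins (left out, the last holds). The fingers move at their own pace and stop on an object; "newtons" is the grip in N (left out, the last holds). Time passes only in rows, so rows that do not move let the fingers close. It gives the time, the measured TCP pose, the force and the opening at its end, in the units of the state.
- sense(): the state, without advancing time (a new reading comes with each control period).
- grab_frame(name): name is "scene" or "top"; returns the picture (384x512x3 uint8, blue, green, red); there is no depth.
- calibration(name): a dict with "fx", "fy", "cx", "cy" (pixels), "rvec" (rotation vector, rad) and "tvec" (3), from world to camera coordinates, as OpenCV has them. Camera axes: x right, y down, z forward; pixel columns grow to the right and rows downward; lengths in mm; the calibration is good to about 2 mm. A picture is of the moment at which its call begins. calibration takes no time and is no camera call.
- sign_off(): hands the job in, once; it reports no verdict.
The state is a dict: "clock": time; "qpos": joint angles; "qvel": joint speeds; "joint_efforts": joint torques, N m; "eef_pos": TCP position; "tcp_rot": TCP orientation; "contact_force": force on the tool from outside, world axes, zero at the start; "wrist_torque": the same for the moment, N m; "opening": opening from 0.0 (shut) to 1.0 (fully open).
Only numpy, scipy, OpenCV 4.12 (cv2) and the standard library are available. Lean on these libraries where they do the work, as an engineer would, in place of code of your own. Each camera call takes 0.05 s, during which the arm holds its last target. There are 200 camera calls.

## Working session

There is one attempt and no reset: what is moved stays moved. The work goes in short steps, Python scripts to look and compute and a tool call to move; the robot and the scene stay as the last step left them, time stands still between calls to the robot, and variables do not carry over. Pictures are saved under pics/ and viewed, about 8 in all and at most 12, crops included, and the job is handed in when it is done.

Besides the shell and the picture viewer there is one more tool, called after "Call:" in YAML: its name, and indented under it one key for each argument. servo_tool: Moves the arm, as the interface text tells. Its arguments: {"type":"object","properties":{"series":{"type":"array"},"gripper":{"type":"number"},"newtons":{"type":"number"}},"required":["series"]}

```bash
mkdir -p pics; cat > h.py <<'E'
import numpy as np, cv2
from rig import sense, grab_frame, calibration, sign_off
def ray(name,uv,z):
    c=calibration(name);K=np.array([[c['fx'],0,c['cx']],[0,c['fy'],c['cy']],[0,0,1.]])
    R=cv2.Rodrigues(np.array(c['rvec'],float))[0];t=np.array(c['tvec'],float).ravel()
    uv=np.atleast_2d(np.array(uv,float));d=np.c_[uv,np.ones(len(uv))]@np.linalg.inv(K).T@R
    o=-R.T@t;z=np.broadcast_to(z,len(uv))
    return o+d*((z-o[2])/d[:,2])[:,None]
def proj(name,P):
    c=calibration(name);K=np.array([[c['fx'],0,c['cx']],[0,c['fy'],c['cy']],[0,0,1.]])
    return cv2.projectPoints(np.array(P,float).reshape(-1,1,3),np.array(c['rvec'],float),np.array(c['tvec'],float),K,None)[0].reshape(-1,2)
E
python3 - <<'E'
from h import *
for n in("scene","top"):
    im=grab_frame(n);cv2.imwrite(f"pics/{n}0.png",im);cv2.imwrite(f"pics/{n}0b.png",cv2.resize(im,(800,600),interpolation=cv2.INTER_CUBIC))
    c=calibration(n);R=cv2.Rodrigues(np.array(c['rvec']))[0];print(n,c['fx'],-R.T@np.array(c['tvec']).ravel(),R[2])
print(sense())
E
```

```text
scene 475.33897228774623 [1410.97375044 -112.20866389 1359.69002541] [-0.54772611  0.07855646 -0.83296158]
top 350.6129217225913 [ 353.07569277   26.40288618 1111.84387055] [ 0.21480389 -0.02078971 -0.97643591]
{'clock': 0.1, 'qpos': array([-1.28141559e+00,  3.53589944e-01,  1.63405076e+00,  2.78581519e-05,
        1.15523617e+00, -2.40733759e-03]), 'qvel': array([ 0.0001789 ,  0.00028817, -0.0018967 ,  0.00170253,  0.00154715,
       -0.00048194]), 'joint_efforts': array([-2.61618720e-05, -6.06357694e+01, -3.42820323e+01,  9.49580749e-05,
        4.02772363e-03,  5.22775849e-06]), 'eef_pos': array([ 179.6705338 , -598.16364512,  230.63371786]), 'tcp_rot': array([-3.14156409e+00,  1.28415860e-03, -1.27901950e+00]), 'contact_force': array([0.2466554 , 0.03793108, 0.37572686]), 'wrist_torque': array([-0.02383701,  0.02459427,  0.01657199]), 'opening': 1.0050820828021292}
```

View pics/top0b.png

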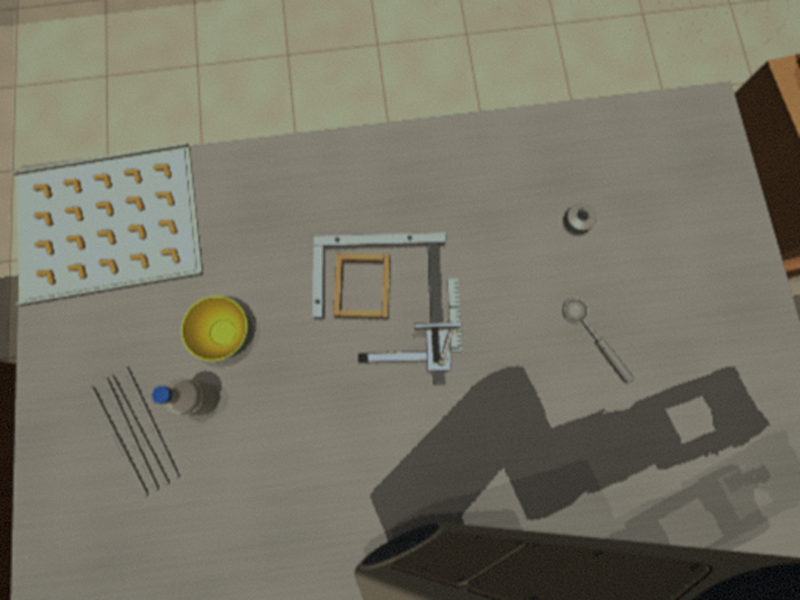

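View pics/scene0b.png

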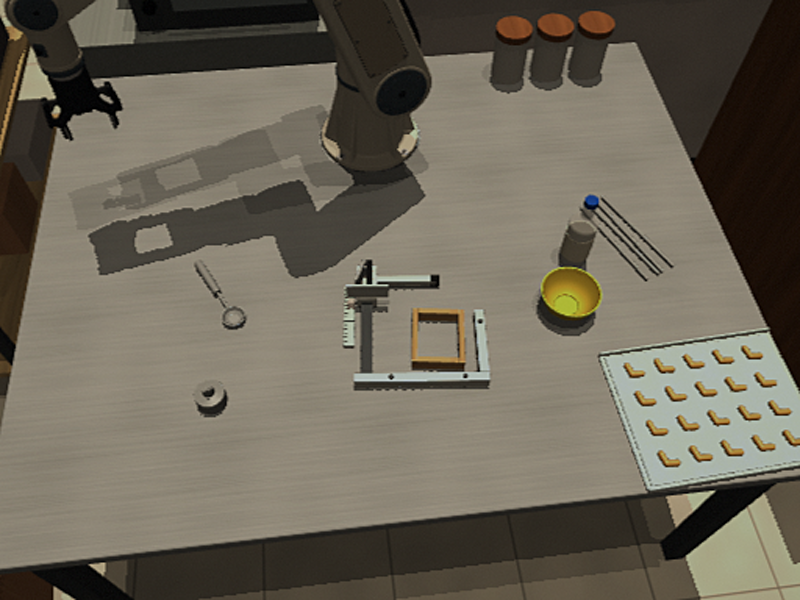

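The top view shows the jig with its corner at about (318,240), the frame at (362,286) and the leg at its rear stop at (437,350). The bowl is at (217,328) and the bottle at (180,395). The scene view agrees. Next I'll measure.

```bash
python3 - <<'E'
from h import *
a=cv2.imread("pics/top0.png");s=cv2.imread("pics/scene0.png")
A=cv2.resize(a[142:248,195:303],None,fx=3.7,fy=3.7,interpolation=cv2.INTER_CUBIC)
B=cv2.resize(s[160:256,215:321],None,fx=3.7,fy=3.7,interpolation=cv2.INTER_CUBIC)
H=max(len(A),len(B));o=np.zeros((H,A.shape[1]+B.shape[1],3),np.uint8);o[:len(A),:A.shape[1]]=A;o[:len(B),A.shape[1]:]=B
cv2.imwrite("pics/crop0.png",o);print(o.shape)
for n,im in(("top",a),("scene",s)):
    hsv=cv2.cvtColor(im,cv2.COLOR_BGR2HSV)
    for nm,m,z in(("frame",cv2.inRange(hsv,(8,110,90),(22,255,255)),30),("white",cv2.inRange(hsv,(0,0,150),(180,50,255)),28)):
        cs,_=cv2.findContours(m,cv2.RETR_CCOMP,cv2.CHAIN_APPROX_NONE)
        for c in cs:
            if cv2.contourArea(c)<60: continue
            b=cv2.boxPoints(cv2.minAreaRect(c));p=b.mean(0)
            if not((195<p[0]<321)and(142<p[1]<256)): continue
            W=ray(n,b,z)[:,:2];print(n,nm,cv2.contourArea(c),b.round(1).tolist(),W.round(0).tolist())
E
```

```text
(392, 792, 3)
top frame 1264.0 [[214.0, 163.0], [248.0, 163.0], [248.0, 202.0], [214.0, 202.0]] [[698.0, 131.0], [683.0, 22.0], [557.0, 38.0], [571.0, 143.0]]
top frame 952.5 [[216.0, 199.0], [216.0, 165.0], [246.0, 165.0], [246.0, 199.0]] [[579.0, 136.0], [690.0, 125.0], [678.0, 29.0], [567.0, 43.0]]
top white 92.5 [[235.89999389648438, 226.60000610351562], [271.8999938964844, 225.39999389648438], [272.1000061035156, 229.0], [236.0, 230.10000610351562]] [[485.0, 84.0], [475.0, -27.0], [464.0, -26.0], [474.0, 85.0]]
top white 192.0 [[199.3000030517578, 191.0], [201.10000610351562, 150.5], [214.1999969482422, 151.10000610351562], [212.39999389648438, 191.5]] [[612.0, 186.0], [746.0, 168.0], [738.0, 126.0], [605.0, 145.0]]
top white 155.0 [[216.89999389648438, 150.8000030517578], [260.0, 149.39999389648438], [260.1000061035156, 154.0], [217.0, 155.3000030517578]] [[738.0, 117.0], [725.0, -22.0], [709.0, -21.0], [723.0, 119.0]]
top white 67.0 [[263.79998779296875, 149.6999969482422], [284.0, 148.6999969482422], [284.20001220703125, 153.0], [264.0, 154.0]] [[722.0, -34.0], [717.0, -100.0
[... 261 characters left out ...]
0]] [[679.0, 28.0], [566.0, 44.0], [576.0, 136.0], [689.0, 117.0]]
scene white 386.5 [[223.8000030517578, 238.8000030517578], [312.8999938964844, 235.89999389648438], [313.1000061035156, 242.1999969482422], [224.0, 245.0]] [[697.0, -109.0], [720.0, 173.0], [742.0, 170.0], [719.0, -110.0]]
scene white 202.5 [[303.0, 198.0], [309.5, 197.39999389648438], [313.20001220703125, 236.0], [306.6000061035156, 236.60000610351562]] [[574.0, 167.0], [574.0, 189.0], [720.0, 174.0], [720.0, 153.0]]
scene white 131.5 [[219.10000610351562, 171.39999389648438], [273.3999938964844, 167.39999389648438], [274.29998779296875, 180.0], [220.0, 184.0]] [[433.0, -103.0], [437.0, 87.0], [491.0, 82.0], [486.0, -104.0]]
```

View pics/crop0.png

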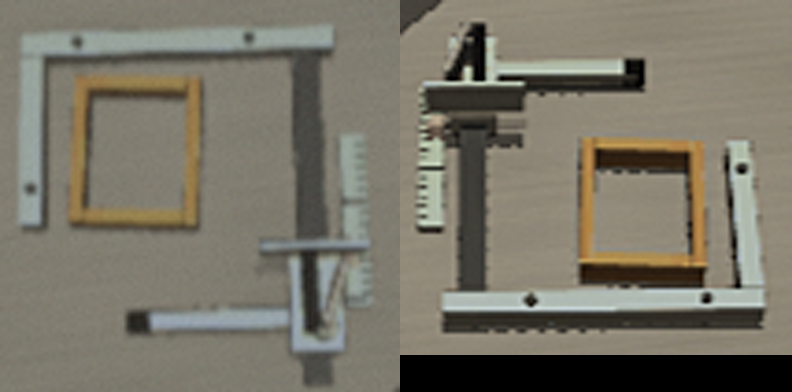

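The crops show all the edges clearly. In the top crop the outer corner is at (22,33), the far right end at (333,25) and the left near end at (20,227). The frame sits at x 70–200, y 77–225, and the lever is open to the right. Next I'll refine the edges by gradient profiles.

```bash
cat >> h.py <<'E'
def edge(n,im,A,B,z,w=9,frac=(.08,.92),N=40):
    """world points A,B (xy) of a rough edge at height z -> subpixel gradient points back on plane z"""
    g=cv2.GaussianBlur(im.astype(np.float32).mean(2),(0,0),0.7)
    A=np.array(A,float);B=np.array(B,float);d=(B-A)/np.linalg.norm(B-A);nn=np.array([-d[1],d[0]])
    s=np.arange(-w,w+.01,.25);out=[]
    for f in np.linspace(*frac,N):
        W=A+f*(B-A)+s[:,None]*nn;p=proj(n,np.c_[W,np.full(len(W),z)]).astype(np.float32)
        v=cv2.remap(g,p[:,0],p[:,1],cv2.INTER_CUBIC).ravel();gr=np.abs(np.gradient(v))
        k=gr.argmax();sl=slice(max(0,k-8),k+9);out.append(A+f*(B-A)+nn*(s[sl]*gr[sl]).sum()/gr[sl].sum())
    out=np.array(out)
    vx,vy,x,y=cv2.fitLine(out.astype(np.float32),cv2.DIST_HUBER,0,.01,.01).ravel()
    r=(out-[x,y])@np.array([-vy,vx])
    a=np.arctan2(vy,vx);
    return np.array([x,y]),a,np.abs(r).mean()
E
python3 - <<'E'
from h import *
a=cv2.imread("pics/top0.png");s=cv2.imread("pics/scene0.png")
T=lambda L:np.array(L)/3.7+[195,142]-.36
S=lambda L:(np.array(L)-[400,0])/3.7+[215,160]-.36
t=ray("top",T([[22,33],[333,25],[20,227],[44,226],[45,57]]),28)[:,:2]
q=ray("scene",S([[443,294],[750,288],[765,290],[747,141],[727,142]]),28)[:,:2]
print("top pts",t.round(1).tolist());print("scene",q.round(1).tolist())
def show(l,r): print(l,r[0].round(1),"ang",round((np.degrees(r[1])+90)%180-90,2),"res",round(float(r[2]),2))
show("t far outer",edge("top",a,t[0],t[1],28)); show("t left outer",edge("top",a,t[0],t[2],28))
show("s far inner",edge("scene",s,q[0],q[1],28)); show("s left outer",edge("scene",s,q[2],q[3],28))
for L in ("top",a,[[698,131],[683,22],[557,38],[571,143]]),("scene",s,[[697,126],[685,21],[557,38],[569,148]]):
    n,im,b=L
    for i in range(4): show(n+" frame%d"%i,edge(n,im,b[i],b[(i+1)%4],30,8))
# plate, arm
p=ray("top",T([[258,243],[369,240]]),76);print("plate top rear? ends",p.round(1).tolist())
p=ray("scene",S([[424,85],[524,83]]),76);print("plate scene",p.round(1).tolist())
p=ray("top",T([[126,310],[288,308]]),26);print("arm front edge top",p.round(1).tolist())
p=ray("top",T([[345,202],[363,201]]),11);print("mark",p.round(1).tolist())
p=ray("scene",S([[420,168],[442,168]]),11);print("mark s",p.round(1).tolist())
E
```

```text
top pts [[745.8, 169.8], [717.8, -102.0], [573.6, 187.5], [571.8, 167.2], [721.3, 151.9]]
scene [[699.3, -101.0], [723.7, 160.6], [727.1, 173.1], [575.4, 185.5], [574.4, 167.3]]
t far outer [731.8  37.4] ang 83.76 res 1.08
t left outer [664.8 179.3] ang -5.57 res 0.64
s far inner [709.   26.3] ang 84.73 res 1.54
s left outer [656.1 178.7] ang -5.02 res 1.18
top frame0 [685.4  88. ] ang 82.39 res 0.32
top frame1 [618.5  24.9] ang -9.17 res 1.04
top frame2 [557.6  90. ] ang 82.28 res 0.26
top frame3 [633.9 130.2] ang -5.5 res 0.18
scene frame0 [691.1  69.8] ang 82.62 res 0.38
scene frame1 [624.1  23.1] ang -7.66 res 2.3
scene frame2 [570.3  90.8] ang 83.67 res 0.13
scene frame3 [633.5 129.8] ang -9.99 res 0.39
plate top rear? ends [[526.0, -9.6, 76.0], [516.9, -98.9, 76.0]]
plate scene [[514.6, -99.8, 76.0], [522.5, -11.4, 76.0]]
arm front edge top [[492.0, 106.0, 26.0], [476.3, -29.0, 26.0]]
mark [[562.8, -91.2, 11.0], [561.6, -106.7, 11.0]]
mark s [[559.9, -110.2, 11.0], [562.1, -90.5, 11.0]]
```

Call:
servo_tool:
  series: [0.018,0.028,0,-2.8,0.018,0.028,0,-2.8,0.018,0.028,0,-2.8,0.018,0.028,0,-2.8,0.018,0.028,0,-2.8,0.018,0.028,0,-2.8,0.018,0.028,0,-2.8,0.018,0.028,0,-2.8]
  gripper: 0
  newtons: 30

```text
clock: 0.77
eef_pos: [324.2, -373.0, 231.1]
tcp_rot: [3.141, 0.0, -1.673]
contact_force: [1.0, -0.1, 0.1]
opening: -0.001
```

Call:
servo_tool:
  series: [0.018,0.028,0,0,0.018,0.028,0,0,0.018,0.028,0,0,0.018,0.028,0,0,0.018,0.028,0,0,0.018,0.028,0,0,0.018,0.028,0,0,0.018,0.028,0,0]

```text
clock: 1.43
eef_pos: [468.2, -149.0, 231.1]
tcp_rot: [3.141, 0.0, -1.67]
contact_force: [0.5, -0.8, 0.2]
opening: 0.003
```

Call:
servo_tool:
  series: [0.018,0.028,0,0,0.018,0.028,0,0,0.018,0.028,0,0,0.018,0.028,0,0,0.018,0.028,0,0,0.018,0.028,0,0,0.018,0.028,0,0,0,0,0,0]

```text
clock: 2.1
eef_pos: [596.3, 49.8, 231.0]
tcp_rot: [-3.14, 0.002, -1.667]
contact_force: [-1.3, -0.4, 0.3]
opening: 0.002
```

Call:
servo_tool:
  series: [0.0125,0.0135,0,0,0.0125,0.0135,0,0,0,0,-0.036,0,0,0,-0.036,0,0,0,-0.036,0,0,0,-0.036,0,0,0,-0.036,0,0,0,0,0]

```text
clock: 2.77
eef_pos: [613.5, 71.5, 44.4]
tcp_rot: [3.13, -0.002, -1.67]
contact_force: [-2.7, -0.2, -0.4]
opening: -0.001
```

Call:
servo_tool:
  series: [0,0,-0.015,0,0,0,-0.014,0,0,0,-0.01,0,0,0,0,0,0,0,0,0]

```text
clock: 3.18
eef_pos: [618.8, 72.3, 12.7]
tcp_rot: [3.141, -0.0, -1.67]
contact_force: [-0.1, 1.2, 0.4]
opening: -0.001
```

Call:
servo_tool:
  series: [0.012,-0.001,0,0,0.012,-0.001,0,0,0.008,-0.001,0,0,0.005,0,0,0,0.005,-0.001,0,0,0.005,0,0,0,0.005,-0.001,0,0,0,0,0,0]

```text
clock: 3.85
eef_pos: [671.3, 67.3, 12.3]
tcp_rot: [-3.142, 0.0, -1.67]
contact_force: [-0.6, 0.9, 0.6]
opening: -0.002
```

Call:
servo_tool:
  series: [0.003,-0.0003,0,0,0.003,-0.0003,0,0,0.003,-0.0003,0,0,0.003,-0.0003,0,0]

```text
clock: 4.18
eef_pos: [682.8, 66.2, 12.1]
tcp_rot: [3.141, -0.0, -1.67]
contact_force: [-2.6, 0.8, -0.4]
opening: -0.001
```

Call:
servo_tool:
  series: [0.002,-0.0002,0,0,0.002,-0.0002,0,0,0.002,-0.0002,0,0,0.001,-0.0001,0,0]

```text
clock: 4.52
eef_pos: [690.1, 65.5, 12.2]
tcp_rot: [-3.141, -0.0, -1.67]
contact_force: [-1.0, -0.1, -0.6]
opening: -0.0
```

Call:
servo_tool:
  series: [0.001,-0.0001,0,0,0.001,-0.0001,0,0]

```text
clock: 4.68
eef_pos: [690.6, 65.4, 12.1]
tcp_rot: [3.139, -0.0, -1.67]
contact_force: [-9.0, 0.8, 5.9]
opening: 0.005
```

Call:
servo_tool:
  series: [0.001,-0.0001,0,0,0.001,-0.0001,0,0]

```text
clock: 4.85
eef_pos: [690.6, 65.3, 12.1]
tcp_rot: [3.135, -0.001, -1.67]
contact_force: [-16.9, 3.0, 11.0]
opening: -0.003
```

Call:
servo_tool:
  series: [-0.01,0.001,0,0,-0.012,0.001,0,0,-0.012,0.001,0,0,-0.012,0.001,0,0,0.001,0.01,0,0,0.001,0.01,0,0,0.0005,0.005,0,0,0,0,0,0]

```text
clock: 5.52
eef_pos: [651.7, 95.8, 12.7]
tcp_rot: [-3.14, 0.001, -1.669]
contact_force: [0.4, 0.8, 1.0]
opening: 0.0
```

Call:
servo_tool:
  series: [0.0004,0.004,0,0,0.0004,0.004,0,0,0.0004,0.004,0,0,0.0004,0.004,0,0,0.0004,0.004,0,0,0.0004,0.004,0,0,0.0003,0.003,0,0,0,0,0,0]

```text
clock: 6.18
eef_pos: [653.0, 121.8, 12.2]
tcp_rot: [-3.142, 0.0, -1.67]
contact_force: [-0.5, 0.4, -0.2]
opening: -0.0
```

Call:
servo_tool:
  series: [0.0002,0.002,0,0,0.0002,0.002,0,0,0.0002,0.002,0,0,0.0001,0.001,0,0]

```text
clock: 6.52
eef_pos: [653.7, 128.3, 12.3]
tcp_rot: [3.142, -0.0, -1.67]
contact_force: [0.4, -1.8, 0.4]
opening: -0.003
```

Call:
servo_tool:
  series: [0.0001,0.001,0,0,0.0001,0.001,0,0]

```text
clock: 6.68
eef_pos: [653.9, 130.1, 12.3]
tcp_rot: [3.142, -0.0, -1.67]
contact_force: [-0.6, -2.0, -0.7]
opening: 0.002
```

Call:
servo_tool:
  series: [0.0001,0.001,0,0,0.0001,0.001,0,0]

```text
clock: 6.85
eef_pos: [654.1, 132.1, 12.2]
tcp_rot: [3.142, -0.0, -1.67]
contact_force: [-1.3, -2.3, -0.4]
opening: 0.004
```

Call:
servo_tool:
  series: [0.0001,0.001,0,0,0.0001,0.001,0,0]

```text
clock: 7.02
eef_pos: [654.3, 134.2, 12.3]
tcp_rot: [-3.142, 0.0, -1.67]
contact_force: [-0.2, -2.2, -1.7]
opening: 0.003
```

Call:
servo_tool:
  series: [0.0001,0.001,0,0,0.0001,0.001,0,0]

```text
clock: 7.18
eef_pos: [654.3, 134.5, 12.2]
tcp_rot: [3.141, -0.003, -1.669]
contact_force: [0.0, -16.4, 2.4]
opening: -0.001
```

Call:
servo_tool:
  series: [0.0001,0.001,0,0,0.0001,0.001,0,0]

```text
clock: 7.35
eef_pos: [654.3, 134.7, 12.2]
tcp_rot: [3.141, -0.005, -1.669]
contact_force: [0.0, -25.5, 4.9]
opening: -0.001
```

Call:
servo_tool:
  series: [-0.001,-0.01,0,0,-0.001,-0.012,0,0,0.012,-0.001,0,0,0.012,-0.001,0,0,0.01,-0.001,0,0,0.005,-0.001,0,0,0.002,0,0,0,0,0,0,0]

```text
clock: 8.02
eef_pos: [693.8, 112.1, 12.1]
tcp_rot: [3.141, 0.0, -1.67]
contact_force: [-0.4, 0.3, 0.1]
opening: -0.0
```

Call:
servo_tool:
  series: [0.001,-0.0001,0,0,0.001,-0.0001,0,0]

```text
clock: 8.18
eef_pos: [695.0, 112.1, 12.1]
tcp_rot: [3.141, -0.0, -1.67]
contact_force: [-3.4, 1.2, -0.0]
opening: 0.001
```

Call:
servo_tool:
  series: [0.001,-0.0001,0,0,0.001,-0.0001,0,0]

```text
clock: 8.35
eef_pos: [695.3, 112.0, 12.0]
tcp_rot: [3.137, -0.001, -1.67]
contact_force: [-11.4, 1.9, 7.9]
opening: 0.005
```

Call:
servo_tool:
  series: [-0.01,0.001,0,0,0,0,0.03,0,0,0,0.04,0,0,0,0.04,0,-0.015,-0.01,0.03,0,-0.025,-0.025,0,0,-0.03,-0.03,0,0,-0.03,-0.03,0,0]
  gripper: 0.054

```text
clock: 9.02
eef_pos: [587.7, 18.5, 153.0]
tcp_rot: [-3.139, 0.0, -1.668]
contact_force: [0.8, -0.6, -0.9]
opening: 0.635
```

Call:
servo_tool:
  series: [-0.03,-0.03,0,0,-0.03,-0.03,0,0,-0.03,-0.02,0,0,0,0,0,0,0,0,0,0]

```text
clock: 9.43
eef_pos: [498.3, -61.0, 152.5]
tcp_rot: [-3.141, -0.0, -1.672]
contact_force: [0.7, 0.4, 0.5]
opening: 0.63
```

```bash
python3 - <<'E'
from h import *
I={}
for n in("scene","top"):
    I[n]=grab_frame(n);cv2.imwrite(f"pics/{n}1.png",I[n])
st=sense();print(st['eef_pos'],st['opening'])
a=I['top'];s=I['scene']
A=cv2.resize(a[142:248,195:303],None,fx=3.7,fy=3.7,interpolation=cv2.INTER_CUBIC)
B=cv2.resize(s[160:256,215:321],None,fx=3.7,fy=3.7,interpolation=cv2.INTER_CUBIC)
o=np.zeros((len(A),A.shape[1]+B.shape[1],3),np.uint8);o[:,:A.shape[1]]=A;o[:len(B),A.shape[1]:]=B
cv2.imwrite("pics/crop1.png",o)
E
```

```text
[500.63305976 -59.96906205 152.75032903] 0.6355675293287629
```

View pics/crop1.png

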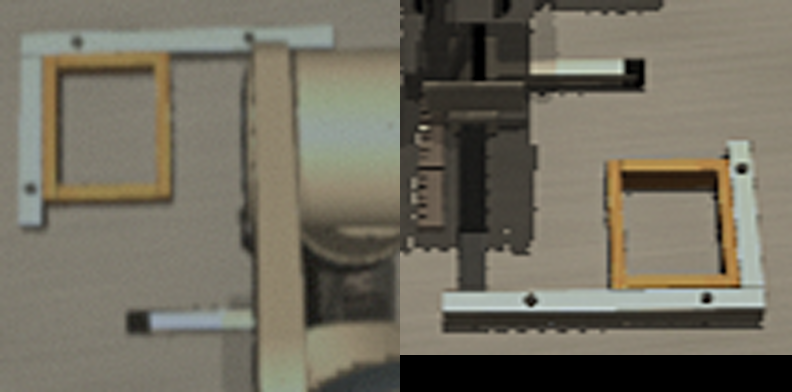

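The frame's far and left walls now touch both fences in both views. Next is the descent over the leg.

Call:
servo_tool:
  series: [-0.0065,-0.0005,0,0,0,0,-0.03,0,0,0,-0.03,0,0,0,-0.02,0,0,0,0,0]

```text
clock: 9.95
eef_pos: [491.1, -59.6, 68.8]
tcp_rot: [3.136, 0.0, -1.669]
contact_force: [-1.5, -0.1, -0.4]
opening: 0.631
```

```bash
python3 - <<'E'
from h import *
s=grab_frame("scene");cv2.imwrite("pics/scene2.png",s);print(sense()['eef_pos'],sense()['contact_force'])
cv2.imwrite("pics/crop2.png",cv2.resize(s[135:215,200:290],None,fx=7,fy=7,interpolation=cv2.INTER_CUBIC))
E
```

```text
[492.10118142 -59.81969591  70.61708252] [0.46967982 0.12141857 0.53697234]
```

View pics/crop2.png

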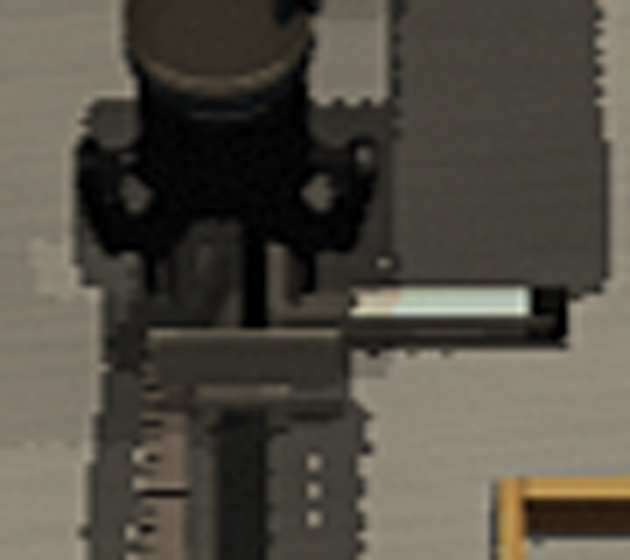

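The crop shows the fingers straddling the bar, with tips at (150,270) and (310,270). The plate is centred at x≈249, so the fingers are offset about 8 mm to the lever side, as planned. I'll lower and then push.

Call:
servo_tool:
  series: [0,0,-0.01,0,0,0,-0.01,0,0,0,-0.009,0,0,0,0,0,0,0,0,0]

```text
clock: 10.42
eef_pos: [493.1, -60.6, 43.0]
tcp_rot: [3.141, 0.0, -1.67]
contact_force: [-0.3, -0.4, -0.6]
opening: 0.633
```

Call:
servo_tool:
  series: [0.002,-0.0002,0,0,0.002,-0.0002,0,0,0,0,0,0,0,0,0,0]

```text
clock: 10.75
eef_pos: [497.8, -61.1, 43.6]
tcp_rot: [-3.141, 0.0, -1.67]
contact_force: [0.4, -0.3, -0.1]
opening: 0.634
```

Call:
servo_tool:
  series: [0.002,-0.0002,0,0,0,0,0,0,0,0,0,0]

```text
clock: 11.0
eef_pos: [499.5, -61.3, 43.4]
tcp_rot: [-3.141, -0.0, -1.67]
contact_force: [0.8, 0.8, -0.6]
opening: 0.633
```

Call:
servo_tool:
  series: [0.002,-0.0002,0,0,0,0,0,0,0,0,0,0]

```text
clock: 11.25
eef_pos: [501.5, -61.5, 43.3]
tcp_rot: [-3.141, -0.0, -1.67]
contact_force: [-0.6, -0.1, -0.8]
opening: 0.63
```

Call:
servo_tool:
  series: [0.002,-0.0002,0,0,0,0,0,0,0,0,0,0]

```text
clock: 11.5
eef_pos: [503.5, -61.7, 43.3]
tcp_rot: [-3.141, -0.0, -1.67]
contact_force: [-0.4, 0.1, -0.4]
opening: 0.634
```

Call:
servo_tool:
  series: [0.001,-0.0001,0,0,0,0,0,0,0,0,0,0]

```text
clock: 11.75
eef_pos: [503.9, -61.7, 43.2]
tcp_rot: [3.141, 0.0, -1.67]
contact_force: [-3.1, 0.6, 0.8]
opening: 0.633
```

Call:
servo_tool:
  series: [0.001,-0.0001,0,0,0,0,0,0,0,0,0,0]

```text
clock: 12.0
eef_pos: [505.0, -61.8, 43.2]
tcp_rot: [3.141, 0.0, -1.67]
contact_force: [-2.9, -0.7, 0.1]
opening: 0.635
```

Call:
servo_tool:
  series: [0.001,-0.0001,0,0,0,0,0,0,0,0,0,0]

```text
clock: 12.25
eef_pos: [506.3, -61.9, 43.2]
tcp_rot: [3.141, 0.0, -1.67]
contact_force: [-1.8, -0.7, -0.3]
opening: 0.633
```

Call:
servo_tool:
  series: [0.001,-0.0001,0,0,0,0,0,0,0,0,0,0]

```text
clock: 12.5
eef_pos: [507.4, -62.0, 43.2]
tcp_rot: [3.142, 0.0, -1.67]
contact_force: [-2.8, 0.1, -1.3]
opening: 0.632
```

Call:
servo_tool:
  series: [0.006,-0.0006,0,0,0.006,-0.0006,0,0,0.006,-0.0006,0,0,0.006,-0.0006,0,0,0.006,-0.0006,0,0,0.006,-0.0006,0,0,0.006,-0.0006,0,0,0.006,-0.0006,0,0]

```text
clock: 13.17
eef_pos: [555.8, -66.9, 43.1]
tcp_rot: [3.141, 0.0, -1.67]
contact_force: [-3.6, -0.3, -2.3]
opening: 0.632
```

Call:
servo_tool:
  series: [0.006,-0.0006,0,0,0.006,-0.0006,0,0,0.006,-0.0006,0,0,0.005,-0.0005,0,0,0.003,-0.0003,0,0,0.002,-0.0002,0,0,0,0,0,0,0,0,0,0]

```text
clock: 13.83
eef_pos: [583.5, -69.6, 43.3]
tcp_rot: [-3.141, 0.0, -1.67]
contact_force: [-3.7, 0.6, -2.6]
opening: 0.634
```

Call:
servo_tool:
  series: [0,0,0,0,0,0,0,0]

```text
clock: 14.0
eef_pos: [583.2, -69.6, 43.3]
tcp_rot: [-3.142, 0.0, -1.67]
contact_force: [-3.4, -0.0, -2.7]
opening: 0.633
```

Call:
servo_tool:
  series: [0.002,-0.0002,0,0,0.0015,-0.0001,0,0,0.0015,-0.0001,0,0,0,0,0,0,0,0,0,0]

```text
clock: 14.42
eef_pos: [588.6, -70.1, 43.3]
tcp_rot: [-3.141, -0.0, -1.67]
contact_force: [-4.1, -0.7, -2.7]
opening: 0.628
```

```bash
python3 - <<'E'
from h import *
I={n:grab_frame(n) for n in("scene","top")}
for n in I: cv2.imwrite(f"pics/{n}3.png",I[n])
print(sense()['eef_pos'],sense()['contact_force'])
A=cv2.resize(I['top'][165:225,225:315],None,fx=4.4,fy=4.4,interpolation=cv2.INTER_CUBIC)
B=cv2.resize(I['scene'][160:220,210:300],None,fx=6,fy=6,interpolation=cv2.INTER_CUBIC)
B2=np.zeros((360,0,3),np.uint8)
o=np.zeros((600,540,3),np.uint8);o[:264,:396]=A;o[240:,:]=0;o[240:600]=B;o[:240,:396]=A[:240]
cv2.imwrite("pics/crop3.png",o)
E
```

```text
[588.49090772 -70.0890042   43.33155366] [-3.45813423 -0.84780931 -1.9473831 ]
```

View pics/crop3.png

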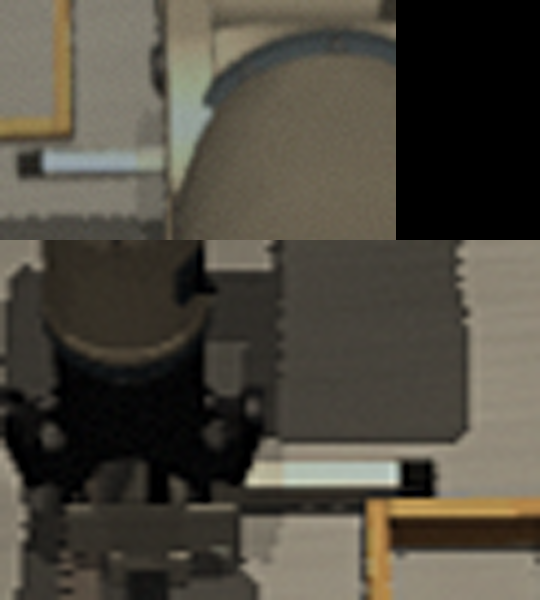

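```bash
cat >> h.py <<'E'
U=np.array([np.cos(.0984),-np.sin(.0984)]);V=np.array([-U[1],U[0]])
def J(x,y): return (703.8+x)*U+(223.5+y)*V
def armx(n,im,q,w=6):
    r=[]
    for off in(0,-16):
        e=edge(n,im,J(-227+off+q,-93),J(-227+off+q,-140),26,w,(0,1),24);d=e[0]-J(0,-115)
        r.append((round(float(d@U),2),round(float(e[2]),2)))
    return r
E
python3 - <<'E'
from h import *
L=lambda f:cv2.imread(f"pics/{f}.png")
for n in("top","scene"):
    print(n,armx(n,L(n+"0"),0),armx(n,L(n+"3"),85))
for k,q in((0,0),(3,85)):
    s=L(f"scene{k}")
    for z,off in((76,-179),):
        e=edge("scene",s,J(off+q,-190),J(off+q,-268),z,5);print("plate",k,(e[0]-J(0,-228))@U,e[2])
E
```

```text
top [(-228.26, 0.62), (-240.35, 0.25)] [(-142.5, 0.23), (-155.43, 0.05)]
scene [(-225.71, 0.07), (-242.35, 0.08)] [(-140.18, 0.63), (-156.18, 0.06)]
plate 0 -180.067874370316 0.08640329321774573
plate 3 -98.22277013532623 0.8134122880570583
```

Call:
servo_tool:
  series: [0,0,0,0,0,0,0,0,0,0,0,0,0,0,0,0,0,0,0,0,0,0,0,0,0,0,0,0,0,0,0,0]

```text
clock: 15.18
eef_pos: [588.4, -70.1, 43.3]
tcp_rot: [-3.141, -0.0, -1.67]
contact_force: [-3.1, -1.5, -1.2]
opening: 0.635
```

Call:
servo_tool:
  series: [0,0,0,0,0,0,0,0,0,0,0,0,0,0,0,0]

```text
clock: 15.52
eef_pos: [588.4, -70.1, 43.3]
tcp_rot: [-3.141, -0.0, -1.67]
contact_force: [-4.2, -1.4, -1.5]
opening: 0.633
```

Call:
servo_tool:
  series: [0.0001,0.001,0,0,0.0001,0.001,0,0,0.0001,0.001,0,0,0.0001,0.001,0,0,0,0,0,0]
  gripper: 0.046
  newtons: 40

```text
clock: 15.93
eef_pos: [588.8, -66.2, 43.4]
tcp_rot: [-3.141, -0.001, -1.67]
contact_force: [-5.0, -3.0, 0.5]
opening: 0.539
```

Call:
servo_tool:
  series: [0.0001,0.001,0,0,0.0001,0.001,0,0,0.0001,0.001,0,0,0.0001,0.001,0,0,0,0,0,0]
  gripper: 0.036

```text
clock: 16.35
eef_pos: [589.4, -62.6, 43.6]
tcp_rot: [-3.141, -0.001, -1.67]
contact_force: [-4.2, -4.9, 1.6]
opening: 0.42
```

Call:
servo_tool:
  series: [-0.0003,0,0,0,0,0,0,0,0,0,0,0]
  gripper: 0.026

```text
clock: 16.6
eef_pos: [589.3, -62.6, 43.7]
tcp_rot: [-3.141, -0.001, -1.67]
contact_force: [-3.8, -5.5, 2.1]
opening: 0.304
```

Call:
servo_tool:
  series: [0,0,0,0,0,0,0,0,0,0,0,0,0,0,0,0]
  gripper: 0.01

```text
clock: 16.93
eef_pos: [589.4, -62.1, 43.9]
tcp_rot: [-3.14, -0.0, -1.669]
contact_force: [-3.8, -1.7, 6.2]
opening: 0.219
```

Call:
servo_tool:
  series: [0,0,0,0,0,0,0,0,0,0,0,0,0,0,0,0]

```text
clock: 17.27
eef_pos: [589.4, -62.2, 43.8]
tcp_rot: [-3.14, -0.0, -1.669]
contact_force: [-4.0, -1.7, 4.6]
opening: 0.217
```

```bash
python3 - <<'E'
from h import *
I={n:grab_frame(n) for n in("scene","top")}
for n in I: cv2.imwrite(f"pics/{n}4.png",I[n])
st=sense();p=st['eef_pos'];print(p,p[:2]@U,p[:2]@V,st['contact_force'],st['opening']*85.4,st['tcp_rot'])
for n in("top","scene"): print(n,armx(n,cv2.imread(f"pics/{n}0.png"),0),armx(n,I[n],85))
A=cv2.resize(I['top'][142:222,195:285],None,fx=3,fy=3,interpolation=cv2.INTER_CUBIC)
B=cv2.resize(I['scene'][160:256,210:321],None,fx=4.7,fy=4.7,interpolation=cv2.INTER_CUBIC)
o=np.zeros((len(B),A.shape[1]+B.shape[1],3),np.uint8);o[:len(A),:A.shape[1]]=A;o[:,A.shape[1]:]=B
cv2.imwrite("pics/crop4.png",o);print(o.shape)
E
```

```text
[589.43745963 -62.11586609  43.84860191] 592.6884720096875 -3.908296151041624 [-4.9082351  -1.70506817  6.0601605 ] 18.15509468655656 [-3.14039144e+00 -3.28465892e-04 -1.66927503e+00]
top [(-228.26, 0.62), (-240.35, 0.25)] [(-142.47, 0.22), (-155.26, 0.05)]
scene [(-225.71, 0.07), (-242.35, 0.08)] [(-140.2, 0.65), (-156.16, 0.06)]
(451, 792, 3)
```

View pics/crop4.png

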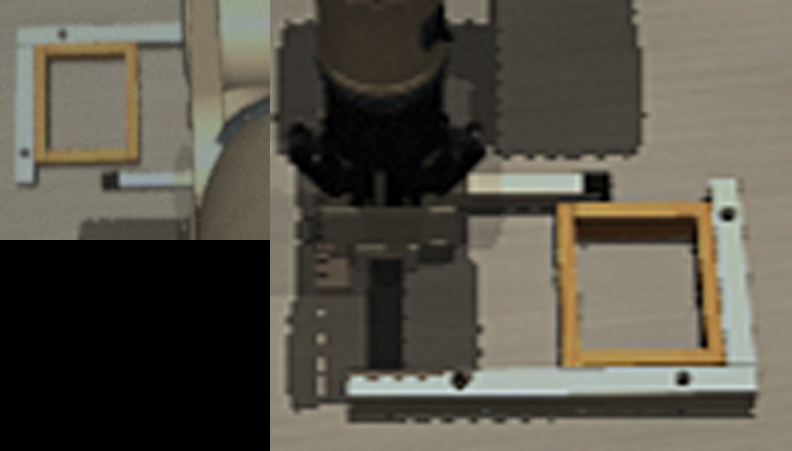

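The leg sits at about 85.4–85.6 mm by both contact kinematics and image displacement. I'll back off a hair, let it settle and check again.

Call:
servo_tool:
  series: [-0.0004,0,0,0,0,0,0,0,0,0,0,0,0,0,0,0]

```text
clock: 17.7
eef_pos: [589.1, -62.1, 43.9]
tcp_rot: [-3.14, -0.0, -1.669]
contact_force: [-3.3, -1.9, 4.8]
opening: 0.216
```

```bash
python3 - <<'E'
from h import *
I={n:grab_frame(n) for n in("scene","top")}
st=sense();p=st['eef_pos'];print(p,"leg",p[:2]@U-507.32,st['contact_force'],st['opening']*85.4)
for n in("top","scene"):
    a=armx(n,cv2.imread(f"pics/{n}0.png"),0);b=armx(n,I[n],85);print(n,[round(y[0]-x[0],2) for x,y in zip(a,b)])
    for q,k in ((cv2.imread(f"pics/{n}1.png"),"before"),(I[n],"now")):
        print(n,k,"frame near, right edge",[round(float(v),2) for v in((edge(n,q,J(-130,-8),J(-130,-80),30,6)[0]-J(0,0))@U,(edge(n,q,J(-20,-110),J(-110,-110),30,6)[0]-J(0,0))@V)])
E
```

```text
[589.05814223 -62.12289256  43.87678976] leg 84.99167979898306 [-3.8520514  -1.71946026  5.41465754] 18.45484974884381
top [85.82, 84.96]
top before frame near, right edge [-128.27, -114.06]
top now frame near, right edge [-128.28, -114.16]
scene [83.94, 86.26]
scene before frame near, right edge [-125.09, -114.73]
scene now frame near, right edge [-124.95, -114.75]
```

```bash
python3 - <<'E'
from h import *
for n in("top","scene"):
    q=cv2.imread(f"pics/{n}1.png")
    def L(l,a,b,z=30):
        e=edge(n,q,J(*a),J(*b),z,5,(.12,.88));d=e[0]-J(0,0);t=(np.degrees(e[1])+5.64+45)%90-45
        print(n,l,"x,y",(d@U).round(1),(d@V).round(1),"rel ang",round(float(t),2),"res",round(float(e[2]),2))
    L("right in",(-15,-98),(-115,-98));L("right out",(-5,-110),(-125,-110));L("left in",(-15,-12),(-115,-12));L("left out",(-5,0),(-125,0))
    L("near out",(-130,-5),(-130,-105));L("near in",(-118,-15),(-118,-95));L("far in",(-12,-15),(-12,-95));L("fence out L",(0,20),(-150,20),28);L("fence out F",(20,0),(20,-120),28)
E
```

```text
top right in x,y -66.2 -97.9 rel ang -5.56 res 1.42
top right out x,y -67.3 -113.7 rel ang -0.52 res 0.29
top left in x,y -66.8 -15.2 rel ang 1.42 res 2.52
top left out x,y -66.4 2.5 rel ang 0.44 res 0.98
top near out x,y -128.3 -46.2 rel ang -1.5 res 0.97
top near in x,y -120.9 -58.2 rel ang -4.22 res 1.76
top far in x,y -10.1 -55.5 rel ang -1.7 res 0.07
top fence out L x,y -75.3 20.2 rel ang 0.15 res 0.68
top fence out F x,y 21.0 -62.3 rel ang -1.81 res 0.69
scene right in x,y -63.4 -97.6 rel ang 2.93 res 1.6
scene right out x,y -68.3 -114.1 rel ang 0.11 res 0.41
scene left in x,y -67.4 -12.5 rel ang -0.88 res 1.73
scene left out x,y -65.2 0.5 rel ang -0.43 res 0.83
scene near out x,y -126.7 -53.8 rel ang 1.25 res 0.7
scene near in x,y -118.2 -60.3 rel ang -0.49 res 0.9
scene far in x,y -7.9 -56.6 rel ang -0.34 res 0.07
scene fence out L x,y -71.9 18.7 rel ang 0.52 res 1.0
scene fence out F x,y 19.3 -58.4 rel ang -0.39 res 0.49
```

```bash
python3 - <<'E'
from h import *
a=cv2.imread("pics/top1.png")[145:205,195:248];s=cv2.imread("pics/scene1.png")[195:245,270:322]
f=lambda x:cv2.resize(x,(400,int(len(x)*400/x.shape[1])),interpolation=cv2.INTER_NEAREST)
A,B=f(a),f(s);o=np.zeros((max(len(A),len(B)),800,3),np.uint8);o[:len(A),:400]=A;o[:len(B),400:]=B;cv2.imwrite("pics/crop5.png",o)
E
```

```text
(no output)
```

View pics/crop5.png

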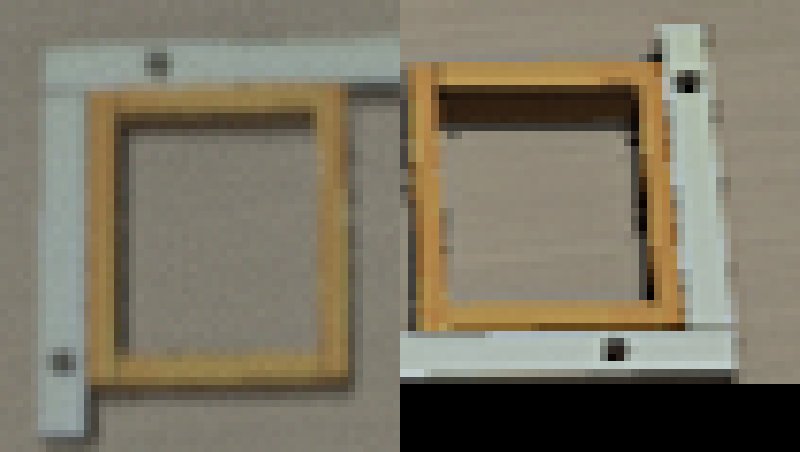

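The zoom shows the wood directly against both fences along their full length, with no gap at (90,90–385) or along y≈90 in the top view. The scene view agrees. I'm handing in.

```bash
python3 -c "
from rig import sign_off;print(sign_off())"
```

```text
the job is handed in; nothing more can be done
None
```

The job is handed in, 17.8 s into the 72 s allowed. The frame is flush in the corner. The arm is holding the leg at the mark with the lever pinched shut at 40 N.

**What I did:**
- **Frame:** I pushed it from inside with closed fingers against the far fence, then the left fence, then the far fence again. Each push ended on a hard stop, with at most about 26 N.
- **Leg:** I pushed its plate forward to the mark with the lever open and held it there for about 1 s. Then I centred and closed the gripper on the lever, keeping the push on.

**Last checks:**
- **Leg travel:** it read 85.0 mm from the contact point. Image displacement of the cross-arm gave 83.9 to 86.3 mm, so the two agree within about 1 mm. The arm and plate hid the pointer tip, so I never saw it directly on the mark.
- **Lever:** the gripper stalled at about 18.4 mm on the bar and lever. Nominal for a closed lever is 20 mm; I put the difference down to pad give, but did not confirm it.
- **Frame:** a zoomed view before the leg was moved showed no gap at either fence, and the frame's edges stayed put afterwards. One measurement disagreed: the frame's right edge read 3 to 4 mm too far out. Edge fits at this resolution (about 3 mm per pixel) scattered by several millimetres, so I trusted the hard stops and the views.
- **Other objects:** I did not touch the bottle, bowl, spoon or cutter, and did not re-image them at the end.

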